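Rack the belt-grinder contact wheels by diameter

ROBOT

A 7-joint arm with a two-finger parallel gripper is mounted at the origin on a cart in front of the work surface, level with it; the furniture and walls round the work are solid. World frame = base frame: x ahead of the robot, y to its left, z up, the work surface at z = 0. Lengths are in m, angles in rad, forces in N, time in s.
With the tool pointing down it reaches from about 0.4 to 0.85 m from the base axis. Payload 4.5 kg.
Tool frame: the origin (TCP) lies at the very end of the fingers, on their centre line; the grasp point (between the pads) lies 19 mm behind it; z points along the fingers, y is the line along which they close (so a half turn about z gives the same grasp; the last joint's range is limited). The gripper opens to 88 mm and grips with 3 to 60 N. Pads are 18 mm wide; open, the fingers measure 123 mm over their backs; the gripper's body (75 mm by 187 mm) begins 45 mm behind the grasp point.
Start: joints at [1.313, 0.689, -0.195, 1.565, 0.157, 0.902, -0.215], TCP at [0.18, -0.599, 0.239] pointing down, gripper open.
Joint ranges: [-3.01, 3.01], [-0.46, 2.08], [-1.47, 1.51], [0.13, 2.56], [-1, 4.14], [0.04, 2.09], [-2.66, 2.66]. Speed limits (rad/s): [2.57, 2.57, 3.14, 3.14, 3.14, 3.14, 3.14].

INTERFACE

Orientations are given as a 3x3 rotation matrix whose columns are the frame's x, y, z axes.
In Python, from plant import manip gives the robot as it stands.
- The arm moves only by the shell command python3 -m pendant 'ROWS' [OPENING] [FORCE]. ROWS is a JSON object of lists of equal length, an entry for each row: "delta_pos": the shift along the tool's x, y, z each as a share of 0.3 m, from -1 to 1, a list of three; "twist": the turn, a rotation vector about the tool's x, y, z each as a share of pi/4 rad, from -1 to 1, a list of three. In form: {"delta_pos": [[x, y, z], ...], "twist": [[ax, ay, az], ...]}. A call has 1 to 12 rows; each row is the pose to reach, as a shift and turn from the pose commanded when the call began, along the tool's axes at that moment; what a row does not reach only later rows make up. A row lasts 1/10 s, in which the tool goes at most 50 mm and 8.59 degrees, less where a joint would pass 70% of its speed; a pose out of reach is approached as far as the arm can. A call with a number of a shift or a turn outside -1 to 1 is refused whole. A call with a gripper value outside its range is refused whole. OPENING is the finger opening in mm, from 0 to 88.1, set as the call begins (- or left out, the last holds). The fingers move at their own pace and stop on an object; FORCE is the grip in N (left out, the last holds). Time passes only in rows, so rows that repeat a pose let the fingers close. It gives the time, the measured TCP pose, the force, the opening and the grip force at its end, in the units of the state.
- manip.state(): the state, without advancing time (a new reading comes with each control period).
- manip.camera(name): name is "side" or "top" or "wrist"; returns a dict with "pixels" (384x512x3 uint8, red, green, blue), "z_map" (384x512 float32, m along the optical axis (not along the pixel's ray), 0 where there is no reading), "fx", "fy", "cx", "cy" (pixels), "rvec" (rotation vector, rad) and "tvec" (3), from world to camera coordinates, as OpenCV has them; the wrist camera has in their place "T_tool_cam" (4x4, takes a point from camera to tool coordinates, whose origin is the TCP and whose axes are the flange's). Camera axes: x right, y down, z forward; pixel columns grow to the right and rows downward; lengths in m; the calibration is good to about 2 mm. A picture is of the moment at which its call begins: read the wrist's pose just before it.
- manip.close_job(): hands the job in; it is judged then, once.
Trained networks look in a picture, given as the dict that the camera call returned (one of the last four; its "shot" number tells which), for a name from the list of things; names that differ only in an ending like _2 or _b are one class to them, and where a whole thing is asked for, a point or a joint stands for the part that bears it (a point fixed in the world has none). Each returns a list of dicts, best first, with "score" (0 to 1); they miss things now and then, are a little off and sometimes report something else, mostly with a low value. They report only what shows in the picture. A call takes as long as a camera call.
- manip.trace(picture, target): "mask" (384x512 bool, what is visible of it).
- manip.tip_of(picture, target): "at" ([x, y, z] in m, in the coordinates of the camera as it stood for that picture, good to about 4 mm: a listed point, or the origin of a listed thing).
The state is a dict: "time": time; "joint_positions": joint angles; "qvel": joint speeds; "joint_efforts": joint torques, N m; "position": TCP position; "eef_rot": TCP orientation; "wrist_force": force on the tool from outside, world axes, zero at the start; "ft_torque": the same for the moment, N m; "width": opening from 0.0 (shut) to 1.0 (fully open); "gripper_force": force on a finger pad.
Only numpy, scipy, OpenCV 4.12 (cv2) and the standard library are available. Lean on these libraries where they do the work, as an engineer would, in place of code of your own. Each camera call takes 0.05 s, during which the arm holds its last target. There are 200 camera calls.

TASK

Put the four loose contact wheels of the belt grinder back into the empty cradles of their rack, so that the row runs evenly down in diameter from the largest wheel, which already hangs at one end, to the smallest, which hangs at the other. Drop each wheel's axle into the slots of its cradle until both ends have bottomed out, and leave the two end wheels hanging where they are.

Things in the scene. Friction and masses are not known exactly. Their poses are not given: they have to be found in the camera images.
- wheel_70: Belt-grinder contact wheel, diameter 70 mm, the largest: black serrated tread 28 mm wide, bright hub, on a level steel axle 10 mm thick, 62 mm long (17 mm out at each face). Hangs already in the cradle at one end of the rack (either end) and stays. Origin: wheel's centre. y runs along the axle; both sides alike; x and z turn as it rolls.
- wheel_60: Belt-grinder contact wheel, diameter 60 mm: black serrated tread 28 mm wide, bright hub, on a level steel axle 10 mm thick, 62 mm long (17 mm out at each face). Starts loose on the worktop before the rack, resting on its tread. Origin: wheel's centre, 30 mm above the worktop at the start. y runs along the axle; both sides alike; x and z turn as it rolls.
- wheel_50: Belt-grinder contact wheel, diameter 50 mm: black serrated tread 28 mm wide, bright hub, on a level steel axle 10 mm thick, 62 mm long (17 mm out at each face). Starts loose on the worktop before the rack, resting on its tread. Origin: wheel's centre, 25 mm above the worktop at the start. y runs along the axle; both sides alike; x and z turn as it rolls.
- wheel_40: Belt-grinder contact wheel, diameter 40 mm: black serrated tread 28 mm wide, bright hub, on a level steel axle 10 mm thick, 62 mm long (17 mm out at each face). Starts loose on the worktop before the rack, resting on its tread. Origin: wheel's centre, 20 mm above the worktop at the start. y runs along the axle; both sides alike; x and z turn as it rolls.
- wheel_30: Belt-grinder contact wheel, diameter 30 mm: black serrated tread 28 mm wide, bright hub, on a level steel axle 10 mm thick, 62 mm long (17 mm out at each face). Starts loose on the worktop before the rack, resting on its tread. Origin: wheel's centre, 15 mm above the worktop at the start. y runs along the axle; both sides alike; x and z turn as it rolls.
- wheel_20: Belt-grinder contact wheel, diameter 20 mm, the smallest: black serrated tread 28 mm wide, bright hub, on a level steel axle 10 mm thick, 62 mm long (17 mm out at each face). Hangs already in the cradle at one end of the rack (either end) and stays. Origin: wheel's centre. y runs along the axle; both sides alike; x and z turn as it rolls.
- cradle_a: One of four like empty cradles between the end wheels (letters tell no order): two grey plates 5 mm thick, 40 mm apart inside, each with a 12.5 mm slot open upward, mouth flared to 33 mm at the top, 70 mm above the origin. Slot floors 45 mm above it: a seated axle's centre is 50 mm above. Origin: middle of its underside, 20 mm above the worktop; z up, y along the row and a seated axle.
- cradle_b: Empty cradle, the same as cradle_a in all respects; which of the four middle places of the row it has varies. All four and the two end wheels' cradles stand in one straight row along their y axes, about 72 mm from one to the next, fixed to a track on a plywood board (450 x 80 mm, 12 mm thick).
- cradle_c: Empty cradle, the same as cradle_a in all respects; which of the four middle places of the row it has varies. Plates 34 mm wide, on a dark foot 46 x 52 mm; a seated wheel hangs free of the foot, with 6 mm play along the axle at each side.
- cradle_d: Empty cradle, the same as cradle_a in all respects; which of the four middle places of the row it has varies. It is fixed to the board and does not move.

How it is judged:
By the outcome, as a careful person would: the job done as asked, in the order asked, and still so for the second after the job is handed in, with the robot touching nothing.
It also fails if it takes over 120 s, if anything falls off the work surface, if the arm or the gripper's body presses on something with over 40 N, if the wrist force passes 120 N, or if a joint passes its speed limit or range.

## Working session

There is one attempt and no reset: what is moved stays moved. The work goes in short steps, Python scripts to look and compute and a shell command to move; the robot and the scene stay as the last step left them, time stands still between calls to the robot, and variables do not carry over. Pictures are saved under pics/ and viewed, at most 14 in all, crops included, and the job is handed in when it is done.

```bash
mkdir -p pics; ls
cat > h.py <<'E'
import numpy as np, cv2
from plant import manip
def T_wc(p, st=None):
    if "rvec" in p:
        R=cv2.Rodrigues(np.array(p["rvec"],float))[0]; t=np.array(p["tvec"],float).ravel()
        return R.T, -R.T@t
    T=np.array(p["T_tool_cam"]); R=np.array(st["eef_rot"]); x=np.array(st["position"])
    return R@T[:3,:3], R@T[:3,3]+x
def cloud(p, st=None, mask=None):
    R,t=T_wc(p,st); z=p["z_map"]; m=z>0
    if mask is not None: m=m&mask
    v,u=np.nonzero(m); d=z[v,u]
    return np.c_[(u-p["cx"])/p["fx"]*d,(v-p["cy"])/p["fy"]*d,d]@R.T+t, u, v
def save(p,n): cv2.imwrite("pics/"+n,cv2.cvtColor(p["pixels"],cv2.COLOR_RGB2BGR))
E
python3 - <<'E'
from h import *
st=manip.state(); print(st["position"],np.round(st["eef_rot"],3).tolist(),st["width"])
for c in ("top","side"):
    p=manip.camera(c); save(p,c+"0.png"); R,t=T_wc(p); print(c,t.round(3))
    for n in ["wheel_70","wheel_60","wheel_50","wheel_40","wheel_30","wheel_20","cradle_a"]:
        for d in manip.tip_of(p,n)[:5]:
            if d["score"]>.2: 
                a=np.array(d["at"]); print(n,round(d["score"],2),(R@a+t).round(3),int(a[0]/a[2]*p["fx"]+p["cx"]),int(a[1]/a[2]*p["fy"]+p["cy"]))
E
```

```text
pics
[ 0.17955272 -0.59800537  0.23792936] [[0.958, 0.288, -0.001], [0.288, -0.958, 0.002], [-0.0, -0.002, -1.0]] 0.9977568041490794
top [0.483 0.132 1.207]
wheel_70 0.82 [0.463 0.386 0.031] 166 222
wheel_70 0.73 [ 0.625 -0.066  0.07 ] 334 157
wheel_70 0.63 [ 0.439 -0.099  0.021] 345 227
wheel_70 0.53 [0.443 0.063 0.01 ] 285 227
wheel_70 0.53 [0.638 0.289 0.066] 199 156
wheel_60 0.82 [0.463 0.386 0.031] 166 222
wheel_60 0.73 [ 0.625 -0.066  0.07 ] 334 157
wheel_60 0.63 [ 0.439 -0.099  0.021] 345 227
wheel_60 0.53 [0.443 0.063 0.01 ] 285 227
wheel_60 0.53 [0.638 0.289 0.066] 199 156
wheel_50 0.82 [0.463 0.386 0.031] 166 222
wheel_50 0.73 [ 0.625 -0.066  0.07 ] 334 157
wheel_50 0.63 [ 0.439 -0.099  0.021] 345 227
wheel_50 0.53 [0.443 0.063 0.01 ] 285 227
wheel_50 0.53 [0.638 0.289 0.066] 199 156
wheel_40 0.82 [0.463 0.386 0.031] 166 222
wheel_40 0.73 [ 0.625 -0.066  0.07 ] 334 157
wheel_40 0.63 [ 0.439 -0.099  0.021] 345 227
wheel_40 0.53 [0.443 0.063 0.01 ] 285 227
wheel_40 0.53 [0.638 0.289 0.066] 199 156
wheel_30 0.82 [0.463 0.386 0.031] 166 222
wheel_30 0.73 [ 0.625 -0.066  0.07 ] 
[... 1308 characters left out ...]
.07 ] 229 142
wheel_40 0.57 [0.629 0.29  0.071] 219 249
wheel_40 0.54 [ 0.436 -0.104  0.025] 302 146
wheel_30 0.68 [0.465 0.383 0.031] 305 297
wheel_30 0.63 [0.461 0.234 0.02 ] 301 243
wheel_30 0.58 [ 0.625 -0.07   0.07 ] 229 142
wheel_30 0.57 [0.629 0.29  0.071] 219 249
wheel_30 0.54 [ 0.436 -0.104  0.025] 302 146
wheel_20 0.68 [0.465 0.383 0.031] 305 297
wheel_20 0.63 [0.461 0.234 0.02 ] 301 243
wheel_20 0.58 [ 0.625 -0.07   0.07 ] 229 142
wheel_20 0.57 [0.629 0.29  0.071] 219 249
wheel_20 0.54 [ 0.436 -0.104  0.025] 302 146
cradle_a 0.95 [0.631 0.144 0.018] 224 216
cradle_a 0.89 [0.629 0.    0.021] 227 174
cradle_a 0.82 [0.633 0.074 0.02 ] 224 195
cradle_a 0.78 [0.636 0.218 0.021] 220 239
```

Run:
```python
from h import *
a=cv2.imread("pics/top0.png")[120:260,130:380]; a=cv2.resize(a,None,fx=3.2,fy=3.2,interpolation=cv2.INTER_CUBIC); cv2.imwrite("pics/top0c.png",a)
for c in ("top","side"):
    p=manip.camera(c); R,t=T_wc(p); P,u,v=cloud(p)
    for xy in [(.464,.385),(.461,.234),(.443,.063),(.438,-.10),(.627,-.068),(.634,.29)]:
        m=np.hypot(P[:,0]-xy[0],P[:,1]-xy[1])<.05
        Q=P[m&(P[:,2]>.007)]; 
        if len(Q)<5: print(c,xy,"none"); continue
        hi=np.percentile(Q[:,2],97); T=Q[Q[:,2]>hi-.006]
        r=cv2.minAreaRect(Q[:,:2].astype(np.float32)*1000)
        print(c,xy,len(Q),"ztop",hi.round(4),"topctr",T.mean(0).round(4),"med",np.median(Q,0).round(3),"rect",np.round(r[0],1),np.round(r[1],1),round(r[2],1))
    m=(P[:,0]>.58)&(P[:,0]<.69)&(P[:,2]>.075)&(P[:,1]>-.04)&(P[:,1]<.26)&(P[:,2]<.1)
    Q=P[m]; print(c,"plates",len(Q)); l=np.polyfit(Q[:,1],Q[:,0],1); print(l)
    h,e=np.histogram(Q[:,1],np.arange(-.04,.26,.004)); print([(round(b,3),int(n)) for b,n in zip(e,h)])
```

```text
top (0.464, 0.385) 330 ztop 0.0612 topctr [0.4667 0.3828 0.0579] med [0.465 0.379 0.05 ] rect [460.5 391.1] [57.8 85.3] 46.1
top (0.461, 0.234) 206 ztop 0.0408 topctr [0.4618 0.2314 0.0378] med [0.462 0.23  0.034] rect [463.5 229.6] [41.9 64. ] 25.9
top (0.443, 0.063) 162 ztop 0.0311 topctr [0.4453 0.0656 0.0286] med [0.446 0.066 0.023] rect [445.3  65.8] [30.  61.4] 20.2
top (0.438, -0.1) 274 ztop 0.0498 topctr [ 0.4351 -0.1002  0.0473] med [ 0.436 -0.098  0.041] rect [ 435.2 -101. ] [49.4 52.8] 20.4
top (0.627, -0.068) 850 ztop 0.1036 topctr [ 0.6222 -0.0672  0.1014] med [ 0.617 -0.058  0.07 ] rect [621.6 -65.2] [94.6 79.4] 85.8
top (0.634, 0.29) 870 ztop 0.0852 topctr [0.6377 0.2789 0.0842] med [0.632 0.287 0.023] rect [637.3 288.8] [94.9 79.2] 88.7
top plates 172
[0.04177994 0.62621914]
[(np.float64(-0.04), 0), (np.float64(-0.036), 0), (np.float64(-0.032), 0), (np.float64(-0.028), 0), (np.float64(-0.024), 1), (np.float64(-0.02), 14), (np.float64(-0.016), 11), (np.float64(-0.012), 0), (np.float64(-0.008), 0), (np.float64(-0.004), 0), (np.float64(-0.0), 0), (np.float64(0.004), 0), 
[... 3372 characters left out ...]
, 0), (np.float64(0.14), 0), (np.float64(0.144), 0), (np.float64(0.148), 0), (np.float64(0.152), 0), (np.float64(0.156), 0), (np.float64(0.16), 0), (np.float64(0.164), 14), (np.float64(0.168), 39), (np.float64(0.172), 1), (np.float64(0.176), 0), (np.float64(0.18), 0), (np.float64(0.184), 0), (np.float64(0.188), 0), (np.float64(0.192), 6), (np.float64(0.196), 36), (np.float64(0.2), 15), (np.float64(0.204), 0), (np.float64(0.208), 0), (np.float64(0.212), 0), (np.float64(0.216), 0), (np.float64(0.22), 0), (np.float64(0.224), 0), (np.float64(0.228), 0), (np.float64(0.232), 0), (np.float64(0.236), 4), (np.float64(0.24), 20), (np.float64(0.244), 34), (np.float64(0.248), 0), (np.float64(0.252), 0)]
```

View pics/top0c.png

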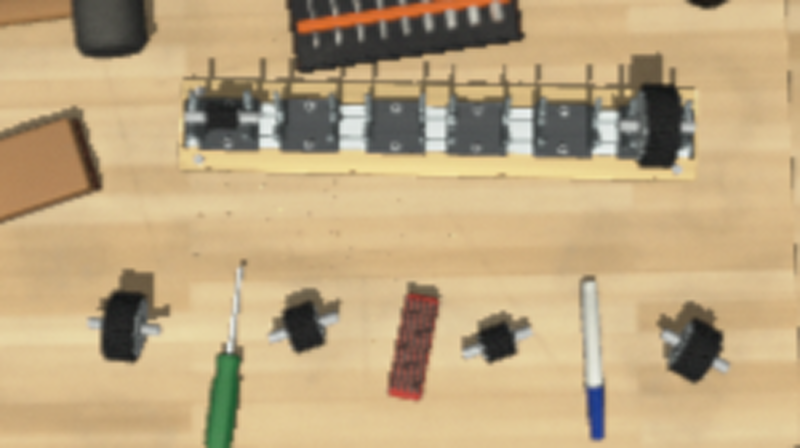

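View pics/side0.png

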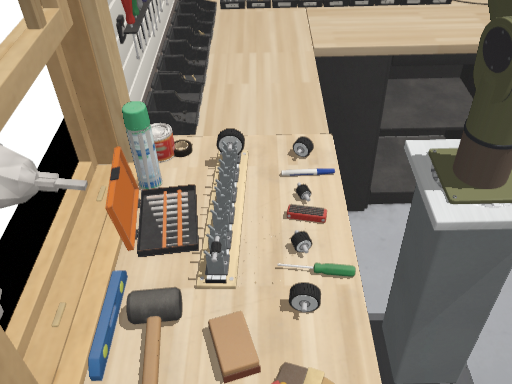

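```bash
cat >> h.py <<'E'
def go(x,y,z,phi):  # phi: axle angle deg, atan(dx/dy); prints shares for target
    st=manip.state(); R=np.array(st["eef_rot"]); p=np.array(st["position"])
    a=np.radians(90-phi); X=np.array([np.cos(a),np.sin(a),0]); Z=np.array([0,0,-1.]); Rt=np.c_[X,np.cross(Z,X),Z]
    rv=cv2.Rodrigues(R.T@Rt)[0].ravel()
    print("t",round(st["time"],2),"pos",p.round(4),"dp",(R.T@(np.array([x,y,z])-p)/.3).round(3),"tw",(rv/(np.pi/4)).round(3),"w",round(st["width"]*88.1,1),"F",np.round(st["wrist_force"],1))
def state(): go(*manip.state()["position"],0)
E
python3 - <<'E'
from h import *
go(.435,-.101,.2,27)
p=manip.camera("top"); P,u,v=cloud(p)
m=(P[:,0]>.67)&(P[:,0]<.85)&(P[:,1]>-.12)&(P[:,1]<.35)
for x in (.67,.70,.73,.76,.79): 
    k=m&(P[:,0]>x)&(P[:,0]<x+.03); print(x,[float(P[k&(P[:,1]>y)&(P[:,1]<y+.06)][:,2].max().round(3)) for y in np.arange(-.12,.3,.06)])
# axle angles via low-height pts in top view
for n,xy,r in [("60",(.466,.3825),.03),("40",(.462,.231),.02),("30",(.446,.066),.015),("50",(.435,-.1005),.025)]:
    Q=P[(np.hypot(P[:,0]-xy[0],P[:,1]-xy[1])<.036)&(abs(P[:,2]-r-.003)<.005)]; d=Q[:,:2]-xy
    d=d[np.hypot(*d.T)>.017]; d=d*np.sign(d[:,1:]); print(n,len(d),np.degrees(np.arctan2(d[:,0].mean(),d[:,1].mean())).round(1))
E
```

```text
t 0.9 pos [ 0.1798 -0.5986  0.2388] dp [ 1.292 -1.344  0.129] tw [ 0.     0.    -1.028] w 88.3 F [ 0.6 -0.7 -0.6]
0.67 [0.006, 0.005, 0.005, 0.024, 0.025, 0.025, 0.016]
0.7 [0.005, 0.008, 0.026, 0.026, 0.016, 0.024, 0.006]
0.73 [0.022, 0.005, 0.026, 0.019, 0.018, 0.027, 0.024]
0.76 [0.081, 0.005, 0.024, 0.02, 0.018, 0.019, 0.024]
0.79 [0.08, 0.227, 0.227, 0.019, 0.024, 0.033, 0.045]
60 54 -2.4
40 51 -11.2
30 43 -18.6
50 58 10.4
```

```bash
python3 -m pendant '{"delta_pos":[[0.12,-0.12,0],[0.24,-0.24,0],[0.36,-0.36,0],[0.48,-0.48,0],[0.6,-0.6,0],[0.72,-0.72,0],[0.84,-0.84,0],[0.96,-0.96,0],[0.96,-0.96,0],[0.96,-0.96,0]],"twist":[[0,0,-0.1],[0,0,-0.2],[0,0,-0.3],[0,0,-0.4],[0,0,-0.5],[0,0,-0.6],[0,0,-0.7],[0,0,-0.8],[0,0,-0.9],[0,0,-1]]}' 88; python3 -c "
from h import *
go(.435,-.101,.2,27)"
```

```text
time: 1.95
position: [0.3745, -0.2374, 0.2391]
eef_rot: [[0.466, 0.885, 0.001], [0.885, -0.466, 0.0], [0.001, 0.001, -1.0]]
wrist_force: [-0.4, -0.3, -0.4]
width: 0.997
gripper_force: 0.0
t 1.95 pos [ 0.3745 -0.2374  0.2391] dp [ 0.496 -0.033  0.131] tw [ 0.001 -0.001 -0.017] w 87.8 F [-0.4 -0.3 -0.4]
```

```bash
python3 -m pendant '{"delta_pos":[[0.15,-0.01,0.03],[0.3,-0.02,0.06],[0.45,-0.03,0.1],[0.495,-0.033,0.13],[0.495,-0.033,0.13],[0.495,-0.033,0.13]],"twist":[[0,0,-0.02],[0,0,-0.02],[0,0,-0.02],[0,0,-0.02],[0,0,-0.02],[0,0,-0.02]]}' 88
cat > look.py <<'E'
from h import *
import sys
n=sys.argv[1]; cx,cy,r=map(float,sys.argv[2:5])
st=manip.state(); p=manip.camera("wrist"); save(p,n)
P,u,v=cloud(p,st)
Q=P[(np.hypot(P[:,0]-cx,P[:,1]-cy)<.055)&(P[:,2]>.008)]
hi=np.percentile(Q[:,2],98)
print("top",hi.round(4),"ctr of top",Q[Q[:,2]>hi-.25*r].mean(0).round(4))
# axle: bright pixels at axle height
B=p["pixels"][v,u].astype(int); 
k=(np.hypot(P[:,0]-cx,P[:,1]-cy)<.045)&(abs(P[:,2]-r)<.007)
A=P[k][:,:2]; br=B[k].mean(1)
A=A[br>90]; c=A.mean(0); w,V=np.linalg.eigh(np.cov((A-c).T)); d=V[:,1]*np.sign(V[1,1])
print("axle",len(A),c.round(4),"ext",np.ptp((A-c)@d).round(3),"phi",np.degrees(np.arctan2(d[0],d[1])).round(1))
E
python3 look.py w50.png .435 -.101 .025; python3 -c "
from h import *
go(.435,-.101,.1,27)"
```

```text
time: 2.55
position: [0.434, -0.1052, 0.1998]
eef_rot: [[0.46, 0.888, -0.001], [0.888, -0.46, -0.001], [-0.001, -0.0, -1.0]]
wrist_force: [-0.9, -0.1, -0.0]
width: 1.001
gripper_force: 0.0
top 0.3047 ctr of top [ 0.4451 -0.0841  0.3019]
axle 337 [ 0.4383 -0.0973] ext 0.062 phi 30.5
t 2.6 pos [ 0.4339 -0.1059  0.2   ] dp [ 0.017 -0.004  0.333] tw [ 0.     0.002 -0.011] w 88.2 F [-0.7  0.1 -0.4]
```

View pics/w50.png

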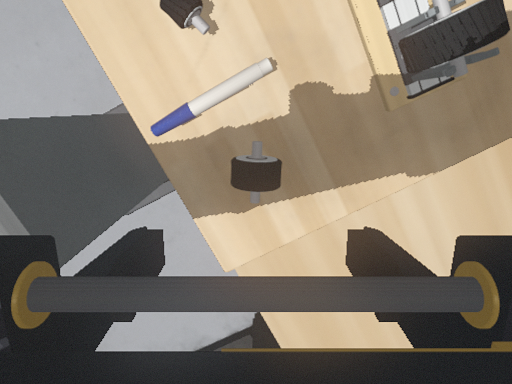

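```bash
python3 -c "
from h import *
go(.4368,-.099,.007,28)"
```

```text
t 2.6 pos [ 0.4339 -0.1059  0.2   ] dp [ 0.026 -0.002  0.643] tw [0.    0.002 0.011] w 88.2 F [-0.7  0.1 -0.4]
```

```bash
python3 -m pendant '{"delta_pos":[[0.026,-0.002,0.15],[0.026,-0.002,0.3],[0.026,-0.002,0.42],[0.026,-0.002,0.52],[0.026,-0.002,0.6],[0.026,-0.002,0.642],[0.026,-0.002,0.642],[0.026,-0.002,0.642]],"twist":[[0,0,0.01],[0,0,0.01],[0,0,0.01],[0,0,0.01],[0,0,0.01],[0,0,0.01],[0,0,0.01],[0,0,0.01]]}' 88 && python3 -m pendant '{"delta_pos":[[0,0,0],[0,0,0],[0,0,0],[0,0,0],[0,0,0],[0,0,0],[0,0,0],[0,0,0]],"twist":[[0,0,0],[0,0,0],[0,0,0],[0,0,0],[0,0,0],[0,0,0],[0,0,0],[0,0,0]]}' 40 25
```

```text
time: 3.4
position: [0.433, -0.1008, 0.0141]
eef_rot: [[0.468, 0.883, -0.018], [0.884, -0.468, -0.005], [-0.013, -0.014, -1.0]]
wrist_force: [-0.2, -0.3, -1.4]
width: 0.999
gripper_force: 0.0
time: 4.2
position: [0.433, -0.0985, 0.0142]
eef_rot: [[0.465, 0.885, -0.019], [0.885, -0.465, -0.003], [-0.011, -0.015, -1.0]]
wrist_force: [0.9, 0.1, 4.4]
width: 0.557
gripper_force: 24.9
```

```bash
python3 -m pendant '{"delta_pos":[[0,0,-0.1],[0,0,-0.22],[0,0,-0.35],[0,0,-0.48],[0,0,-0.5],[0,0,-0.5]],"twist":[[0,0,0],[0,0,0],[0,0,0],[0,0,0],[0,0,0],[0,0,0]]}' 40 40; python3 -c "
from h import *
go(.6256+.0455*.0775,.0775,.16,2.5)"
```

```text
time: 4.8
position: [0.4359, -0.0985, 0.1643]
eef_rot: [[0.466, 0.884, -0.018], [0.885, -0.466, -0.003], [-0.011, -0.014, -1.0]]
wrist_force: [0.5, -0.4, -2.7]
width: 0.56
gripper_force: 39.9
t 4.8 pos [ 0.4359 -0.0985  0.1643] dp [0.82  0.296 0.001] tw [-0.021  0.01  -0.562] w 49.3 F [ 0.5 -0.4 -2.7]
```

```bash
python3 -m pendant '{"delta_pos":[[0.1,0.04,0],[0.22,0.08,0],[0.34,0.12,0],[0.46,0.17,0],[0.58,0.21,0],[0.7,0.25,0],[0.8,0.29,0],[0.82,0.296,0],[0.82,0.296,0],[0.82,0.296,0]],"twist":[[0,0,-0.08],[0,0,-0.16],[-0.01,0.01,-0.24],[-0.01,0.01,-0.32],[-0.02,0.01,-0.4],[-0.02,0.01,-0.48],[-0.02,0.01,-0.54],[-0.02,0.01,-0.56],[-0.02,0.01,-0.56],[-0.02,0.01,-0.56]]}'
python3 - <<'E'
from h import *
go(.6291,.0775,.10,2.5)
st=manip.state()
p=manip.camera("wrist"); save(p,"c50.png")
P,u,v=cloud(p,st); y0=.0775
m=(P[:,2]>.082)&(P[:,2]<.094)&(abs(P[:,0]-.629)<.03)
h,e=np.histogram(P[m,1],np.arange(-.05,.26,.003)); print([(round(float(b),3),int(n)) for b,n in zip(e,h) if n>8])
Q=P[m]; print(np.polyfit(Q[:,1],Q[:,0],1), Q[:,0].min(),Q[:,0].max())
E
```

```text
time: 5.8
position: [0.6271, 0.0769, 0.1578]
eef_rot: [[0.045, 0.999, -0.006], [0.999, -0.045, -0.002], [-0.002, -0.006, -1.0]]
wrist_force: [-0.2, -0.1, -0.6]
width: 0.56
gripper_force: 39.9
t 5.8 pos [0.6271 0.0769 0.1578] dp [0.003 0.008 0.193] tw [-0.007  0.003 -0.001] w 49.3 F [-0.2 -0.1 -0.6]
[(-0.047, 11), (-0.023, 28), (-0.02, 94), (-0.017, 37), (0.094, 14), (0.097, 126), (0.1, 122), (0.121, 129), (0.124, 135), (0.127, 12), (0.163, 16), (0.166, 166), (0.169, 136), (0.193, 65), (0.196, 221), (0.199, 97)]
[0.03861037 0.62626721] 0.6051143065207498 0.6538880746915253
```

View pics/c50.png

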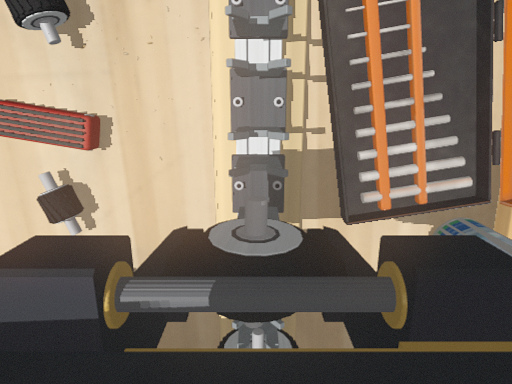

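```bash
python3 -m pendant '{"delta_pos":[[0.003,0.007,0.05],[0.003,0.007,0.12],[0.003,0.007,0.17],[0.003,0.007,0.21],[0.003,0.007,0.25],[0.003,0.007,0.28],[0.003,0.007,0.3],[0.003,0.007,0.315],[0.003,0.007,0.328],[0.003,0.007,0.328]],"twist":[[-0.006,0.003,0],[-0.006,0.003,0],[-0.006,0.003,0],[-0.006,0.003,0],[-0.006,0.003,0],[-0.006,0.003,0],[-0.006,0.003,0],[-0.006,0.003,0],[-0.006,0.003,0],[-0.006,0.003,0]]}'
python3 - <<'E'
from h import *
go(.6293,.0775,.0592,2.5)
p=manip.camera("side"); save(p,"s1.png"); a=cv2.imread("pics/s1.png")[120:300,160:340]; cv2.imwrite("pics/s1c.png",cv2.resize(a,None,fx=3.3,fy=3.3,interpolation=cv2.INTER_CUBIC))
E
```

```text
time: 6.85
position: [0.63, 0.0794, 0.0609]
eef_rot: [[0.044, 0.999, 0.001], [0.999, -0.044, 0.003], [0.003, 0.001, -1.0]]
wrist_force: [-2.4, 0.6, -2.8]
width: 0.557
gripper_force: 39.9
t 6.85 pos [0.63   0.0794 0.0609] dp [-0.006 -0.002  0.006] tw [ 0.002 -0.004 -0.   ] w 49.1 F [-2.4  0.6 -2.8]
```

View pics/s1c.png

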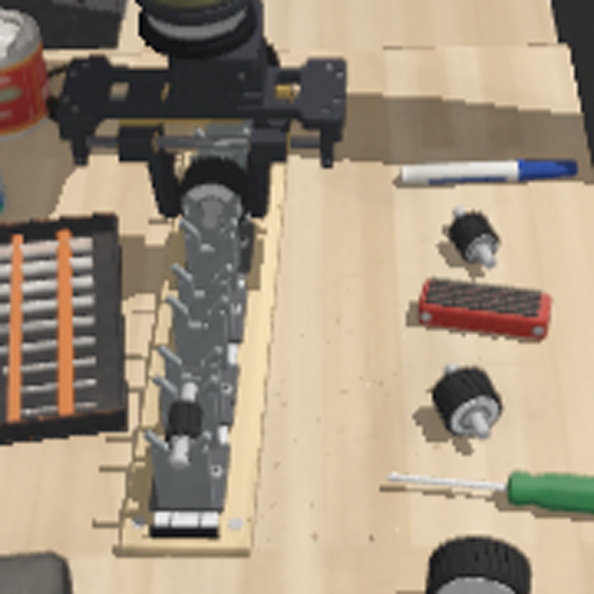

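```bash
python3 -m pendant '{"delta_pos":[[0,0,0.004],[0,0,0.004],[0,0,0.004],[0,0,0.004],[0,0,0.004]],"twist":[[0,0,0],[0,0,0],[0,0,0],[0,0,0],[0,0,0]]}' 60; python3 -m pendant '{"delta_pos":[[0,0,-0.05],[0,0,-0.12],[0,0,-0.25],[0,0,-0.4],[0,0,-0.5],[0,0,-0.5]],"twist":[[0,0,0],[0,0,0],[0,0,0],[0,0,0],[0,0,0],[0,0,0]]}' 88
python3 - <<'E'
from h import *
go(.435,.066,.19,-20)
p=manip.camera("side"); P,u,v=cloud(p)
Q=P[(abs(P[:,1]-.0775)<.022)&(abs(P[:,0]-.629)<.03)&(P[:,2]>.06)&(P[:,2]<.12)]; print("top",np.percentile(Q[:,2],97),Q[Q[:,2]>.088].mean(0))
save(p,"s2.png"); a=cv2.imread("pics/s2.png")[120:300,160:340]; cv2.imwrite("pics/s2c.png",cv2.resize(a,None,fx=3.3,fy=3.3,interpolation=cv2.INTER_CUBIC))
E
```

```text
time: 7.4
position: [0.631, 0.0792, 0.0604]
eef_rot: [[0.045, 0.999, 0.003], [0.999, -0.045, 0.003], [0.003, 0.003, -1.0]]
wrist_force: [-0.6, 0.0, -0.1]
width: 0.678
gripper_force: 0.0
time: 8.0
position: [0.6329, 0.0807, 0.2164]
eef_rot: [[0.044, 0.999, 0.012], [0.999, -0.045, 0.006], [0.007, 0.012, -1.0]]
wrist_force: [0.3, -0.4, 0.1]
width: 1.001
gripper_force: 0.0
t 8.0 pos [0.6329 0.0807 0.2164] dp [-0.079 -0.658  0.08 ] tw [ 0.017 -0.006 -0.501] w 88.2 F [ 0.3 -0.4  0.1]
top 0.09681251901615405 [0.62953771 0.07962178 0.0928662 ]
```

View pics/s2c.png

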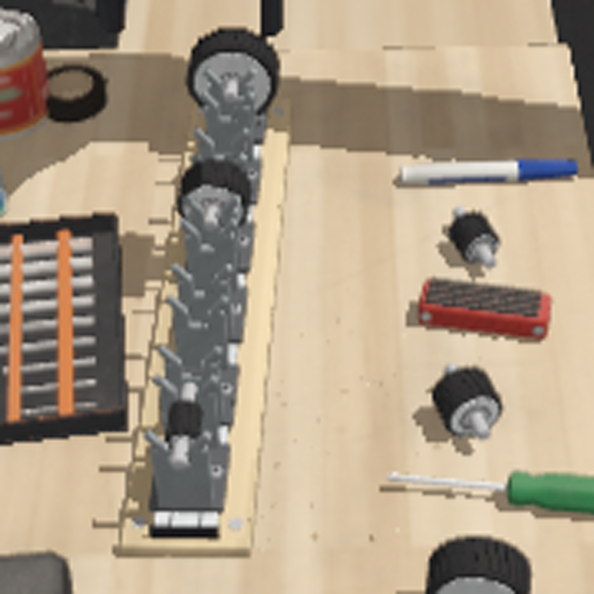

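```bash
python3 -m pendant '{"delta_pos":[[-0.01,-0.1,0.01],[-0.02,-0.22,0.02],[-0.03,-0.34,0.04],[-0.05,-0.46,0.06],[-0.06,-0.58,0.07],[-0.08,-0.64,0.08],[-0.08,-0.64,0.08],[-0.08,-0.64,0.08]],"twist":[[0,0,-0.1],[0,0,-0.18],[0,0,-0.26],[0.01,0,-0.34],[0.01,0,-0.42],[0.017,-0.006,-0.5],[0.017,-0.006,-0.5],[0.017,-0.006,-0.5]]}' 70; sed -i 's/(P\[:,2\]>.008)\]/(P[:,2]>.008)\&(P[:,2]<.08)]/' look.py; python3 look.py w30.png .446 .066 .015; python3 -c "
from h import *
go(.4458,.0658,.003,-20); print(np.round(manip.state()['joint_positions'],2))"
```

```text
time: 8.85
position: [0.438, 0.0634, 0.1855]
eef_rot: [[-0.34, 0.94, -0.01], [0.94, 0.34, -0.003], [0.0, -0.01, -1.0]]
wrist_force: [-0.7, 0.4, -0.1]
width: 0.798
gripper_force: 0.0
top 0.0317 ctr of top [0.4454 0.0644 0.0299]
axle 369 [0.443  0.0666] ext 0.062 phi -17.7
t 8.9 pos [0.4387 0.0637 0.1856] dp [-0.002  0.03   0.608] tw [-0.012 -0.001 -0.004] w 70.2 F [-1.2 -0.1  0.7]
[ 0.31  0.69 -0.9   2.12  0.83  0.74 -0.8 ]
```

View pics/w30.png

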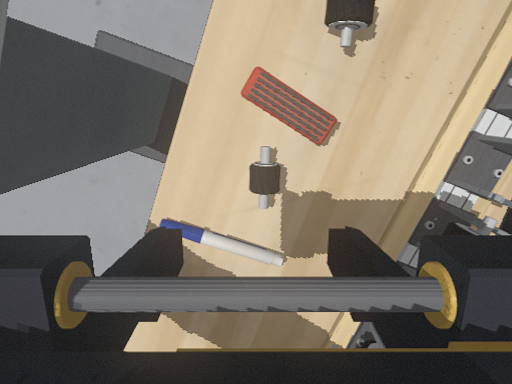

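```bash
python3 -m pendant '{"delta_pos":[[-0.002,0.024,0.15],[-0.002,0.024,0.3],[-0.002,0.024,0.42],[-0.002,0.024,0.5],[-0.002,0.024,0.56],[-0.002,0.024,0.59],[-0.002,0.024,0.605],[-0.002,0.024,0.605],[-0.002,0.024,0.605]],"twist":[[-0.01,0,0],[-0.01,0,0],[-0.01,0,0],[-0.01,0,0],[-0.01,0,0],[-0.01,0,0],[-0.01,0,0],[-0.01,0,0],[-0.01,0,0]]}' 60;python3 -c "
from h import *
go(.4455,.0658,.003,-20); print(np.round(manip.state()['joint_positions'],2))"
```

```text
time: 9.8
position: [0.4434, 0.0649, 0.0043]
eef_rot: [[-0.341, 0.94, -0.001], [0.94, 0.341, -0.0], [0.0, -0.001, -1.0]]
wrist_force: [0.3, -0.3, 0.2]
width: 0.682
gripper_force: 0.0
t 9.8 pos [0.4434 0.0649 0.0043] dp [0.    0.008 0.004] tw [-0.002 -0.    -0.002] w 60.1 F [ 0.3 -0.3  0.2]
[ 0.09  1.   -0.56  2.21  1.55  0.46 -1.43]
```

Reached. Close and lift.

```bash
python3 -m pendant '{"delta_pos":[[0,0.004,0],[0,0.004,0],[0,0.004,0],[0,0.004,0],[0,0.004,0],[0,0.004,0],[0,0.004,0]],"twist":[[0,0,0],[0,0,0],[0,0,0],[0,0,0],[0,0,0],[0,0,0],[0,0,0]]}' 20 40 && python3 -m pendant '{"delta_pos":[[0,0,-0.1],[0,0,-0.22],[0,0,-0.35],[0,0,-0.48],[0,0,-0.5],[0,0,-0.5]],"twist":[[0,0,0],[0,0,0],[0,0,0],[0,0,0],[0,0,0],[0,0,0]]}'; python3 -c "
from h import *
go(.6261+.042*.2205,.2205,.155,2.5)"
```

```text
time: 10.5
position: [0.444, 0.0651, 0.0042]
eef_rot: [[-0.341, 0.94, -0.002], [0.94, 0.341, -0.001], [-0.0, -0.002, -1.0]]
wrist_force: [0.6, -0.4, 2.4]
width: 0.33
gripper_force: 40.0
time: 11.1
position: [0.4446, 0.0649, 0.1546]
eef_rot: [[-0.341, 0.94, -0.0], [0.94, 0.341, -0.001], [-0.001, -0.001, -1.0]]
wrist_force: [-0.3, 1.1, -0.2]
width: 0.327
gripper_force: 40.0
t 11.1 pos [0.4446 0.0649 0.1546] dp [ 0.271  0.775 -0.002] tw [-0.001  0.001  0.498] w 28.8 F [-0.3  1.1 -0.2]
```

```bash
python3 -m pendant '{"delta_pos":[[0.03,0.1,0],[0.08,0.22,0],[0.12,0.34,0],[0.16,0.46,0],[0.2,0.58,0],[0.24,0.7,0],[0.27,0.775,0],[0.27,0.775,0],[0.27,0.775,0]],"twist":[[0,0,0.08],[0,0,0.16],[0,0,0.24],[0,0,0.32],[0,0,0.4],[0,0,0.48],[0,0,0.498],[0,0,0.498],[0,0,0.498]]}'
cat > cr.py <<'E'
from h import *
import sys
y0,z=map(float,sys.argv[1:3])
p=manip.camera("top"); P,u,v=cloud(p); c=manip.tip_of(p,"cradle_a"); R,t=T_wc(p)
print([(R@np.array(d["at"])+t).round(3).tolist() for d in c if d["score"]>.3])
st=manip.state(); p=manip.camera("wrist"); save(p,sys.argv[3]); P,u,v=cloud(p,st)
m=(P[:,2]>.08)&(P[:,2]<.094)&(abs(P[:,0]-.63)<.035)
h,e=np.histogram(P[m,1],np.arange(y0-.05,y0+.05,.003)); print([(round(float(b),3),int(n)) for b,n in zip(e,h) if n>8])
go(.6261+.042*y0,y0,z,2.5)
E
python3 cr.py .2205 .0592 c30.png
```

```text
time: 12.0
position: [0.6337, 0.2201, 0.1506]
eef_rot: [[0.042, 0.999, -0.006], [0.999, -0.042, -0.004], [-0.004, -0.006, -1.0]]
wrist_force: [0.7, 0.3, -0.5]
width: 0.329
gripper_force: 40.0
[]
[(0.24, 91), (0.243, 185), (0.246, 40), (0.264, 77), (0.267, 193)]
t 12.15 pos [0.634  0.2191 0.1523] dp [0.006 0.006 0.31 ] tw [-0.005  0.005  0.001] w 29.1 F [ 0.2 -0.5 -0.6]
```

View pics/c30.png

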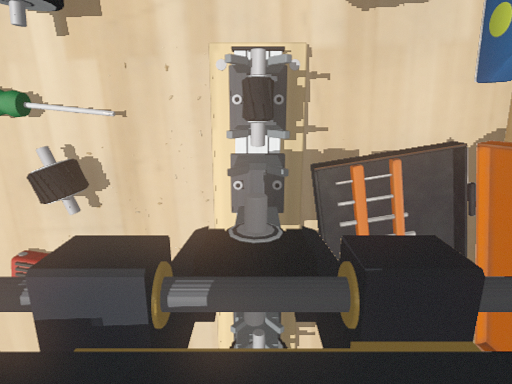

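```bash
python3 -m pendant '{"delta_pos":[[0.006,0.006,0.05],[0.006,0.006,0.12],[0.006,0.006,0.17],[0.006,0.006,0.21],[0.006,0.006,0.24],[0.006,0.006,0.27],[0.006,0.006,0.29],[0.006,0.006,0.305],[0.006,0.006,0.31],[0.006,0.006,0.31]],"twist":[[-0.005,0.005,0],[-0.005,0.005,0],[-0.005,0.005,0],[-0.005,0.005,0],[-0.005,0.005,0],[-0.005,0.005,0],[-0.005,0.005,0],[-0.005,0.005,0],[-0.005,0.005,0],[-0.005,0.005,0]]}'
```

```text
time: 13.15
position: [0.6364, 0.2224, 0.0604]
eef_rot: [[0.043, 0.999, 0.001], [0.999, -0.043, 0.003], [0.003, 0.001, -1.0]]
wrist_force: [-0.9, 0.7, -2.5]
width: 0.328
gripper_force: 40.0
```

```bash
python3 -m pendant '{"delta_pos":[[0,0,0.004],[0,0,0.004],[0,0,0.004],[0,0,0.004],[0,0,0.004]],"twist":[[0,0,0],[0,0,0],[0,0,0],[0,0,0],[0,0,0]]}' 42; python3 -m pendant '{"delta_pos":[[0,0,-0.05],[0,0,-0.12],[0,0,-0.25],[0,0,-0.4],[0,0,-0.5],[0,0,-0.5]],"twist":[[0,0,0],[0,0,0],[0,0,0],[0,0,0],[0,0,0],[0,0,0]]}' 75
python3 - <<'E'
from h import *
go(.455,.231,.19,-18)
p=manip.camera("side"); P,u,v=cloud(p); save(p,"s3.png")
Q=P[(abs(P[:,1]-.2205)<.018)&(abs(P[:,0]-.635)<.03)&(P[:,2]>.06)&(P[:,2]<.12)]; print("top",np.percentile(Q[:,2],97),Q.mean(0))
E
```

```text
time: 13.65
position: [0.6369, 0.2223, 0.0595]
eef_rot: [[0.043, 0.999, 0.002], [0.999, -0.043, 0.003], [0.003, 0.002, -1.0]]
wrist_force: [0.1, 0.6, 0.2]
width: 0.478
gripper_force: 0.0
time: 14.25
position: [0.6388, 0.2242, 0.2159]
eef_rot: [[0.043, 0.999, 0.011], [0.999, -0.043, 0.008], [0.009, 0.01, -1.0]]
wrist_force: [0.4, 0.7, -0.2]
width: 0.853
gripper_force: 0.0
t 14.25 pos [0.6388 0.2242 0.2159] dp [-0.004 -0.614  0.08 ] tw [ 0.015 -0.009 -0.455] w 75.2 F [ 0.4  0.7 -0.2]
top 0.08708044880772127 [0.63519476 0.22385662 0.08149695]
```

```bash
python3 -m pendant '{"delta_pos":[[0,-0.1,0.01],[0,-0.22,0.02],[0,-0.34,0.04],[0,-0.46,0.06],[0,-0.56,0.07],[0,-0.614,0.08],[0,-0.614,0.08],[0,-0.614,0.08]],"twist":[[0,0,-0.1],[0,0,-0.18],[0,0,-0.26],[0.01,0,-0.34],[0.015,-0.009,-0.42],[0.015,-0.009,-0.455],[0.015,-0.009,-0.455],[0.015,-0.009,-0.455]]}' 75;  python3 look.py w40.png .462 .231 .02; python3 -c "
from h import *
go(.462,.231,.004,-18)"
```

```text
time: 15.1
position: [0.453, 0.2295, 0.1847]
eef_rot: [[-0.309, 0.951, -0.009], [0.951, 0.309, -0.006], [-0.003, -0.011, -1.0]]
wrist_force: [0.8, 0.4, -0.8]
width: 0.851
gripper_force: 0.0
top 0.0417 ctr of top [0.4617 0.2299 0.0394]
axle 369 [0.4592 0.2342] ext 0.062 phi -16.6
t 15.15 pos [0.4536 0.2295 0.1848] dp [-0.002  0.034  0.602] tw [-0.013  0.004 -0.002] w 74.9 F [ 0.4 -0.3  0.6]
```

View pics/w40.png

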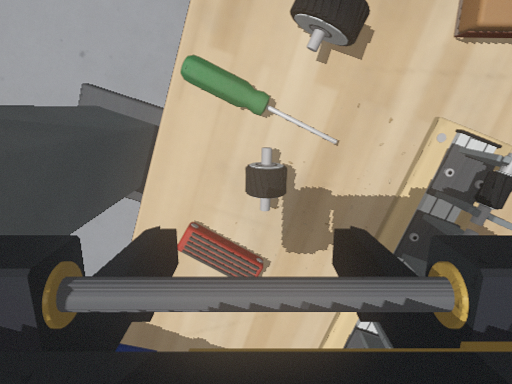

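```bash
python3 -m pendant '{"delta_pos":[[0.002,0.03,0.15],[0.002,0.03,0.3],[0.002,0.03,0.42],[0.002,0.03,0.5],[0.002,0.03,0.56],[0.002,0.03,0.59],[0.002,0.03,0.6],[0.002,0.03,0.6],[0.002,0.03,0.6]],"twist":[[-0.012,0.004,0],[-0.012,0.004,0],[-0.012,0.004,0],[-0.012,0.004,0],[-0.012,0.004,0],[-0.012,0.004,0],[-0.012,0.004,0],[-0.012,0.004,0],[-0.012,0.004,0]]}' 68 && python3 -m pendant '{"delta_pos":[[0,0,0],[0,0,0],[0,0,0],[0,0,0],[0,0,0],[0,0,0],[0,0,0]],"twist":[[0,0,0],[0,0,0],[0,0,0],[0,0,0],[0,0,0],[0,0,0],[0,0,0]]}' 30 40 && python3 -m pendant '{"delta_pos":[[0,0,-0.1],[0,0,-0.22],[0,0,-0.35],[0,0,-0.48],[0,0,-0.5],[0,0,-0.5]],"twist":[[0,0,0],[0,0,0],[0,0,0],[0,0,0],[0,0,0],[0,0,0]]}'; python3 -c "
from h import *
go(.6261+.042*.1465,.1465,.155,2.5)"
```

```text
time: 16.05
position: [0.4599, 0.2325, 0.0056]
eef_rot: [[-0.309, 0.951, 0.0], [0.951, 0.309, 0.001], [0.001, 0.001, -1.0]]
wrist_force: [0.3, 0.2, 0.1]
width: 0.771
gripper_force: 0.0
time: 16.75
position: [0.4594, 0.2322, 0.005]
eef_rot: [[-0.309, 0.951, -0.001], [0.951, 0.309, 0.0], [0.0, -0.0, -1.0]]
wrist_force: [1.2, 0.1, 2.6]
width: 0.444
gripper_force: 40.0
time: 17.35
position: [0.4598, 0.2321, 0.1555]
eef_rot: [[-0.309, 0.951, 0.001], [0.951, 0.309, 0.001], [0.001, 0.001, -1.0]]
wrist_force: [0.4, 0.3, -0.9]
width: 0.443
gripper_force: 40.0
t 17.35 pos [0.4598 0.2321 0.1555] dp [-0.449  0.459  0.002] tw [ 0.001 -0.001  0.455] w 39.0 F [ 0.4  0.3 -0.9]
```

```bash
python3 -m pendant '{"delta_pos":[[-0.08,0.08,0],[-0.16,0.16,0],[-0.24,0.24,0],[-0.32,0.33,0],[-0.4,0.41,0],[-0.449,0.459,0],[-0.449,0.459,0],[-0.449,0.459,0]],"twist":[[0,0,0.08],[0,0,0.16],[0,0,0.24],[0,0,0.32],[0,0,0.4],[0,0,0.455],[0,0,0.455],[0,0,0.455]]}'; python3 -c "
from h import *
go(.6261+.042*.1465,.1465,.055,2.5)"
```

```text
time: 18.15
position: [0.6304, 0.1464, 0.1524]
eef_rot: [[0.042, 0.999, -0.005], [0.999, -0.042, -0.001], [-0.001, -0.005, -1.0]]
wrist_force: [-1.4, 0.5, -0.9]
width: 0.444
gripper_force: 40.0
t 18.15 pos [0.6304 0.1464 0.1524] dp [0.001 0.008 0.325] tw [-0.006  0.001  0.002] w 39.1 F [-1.4  0.5 -0.9]
```

```bash
python3 -m pendant '{"delta_pos":[[0,0.006,0.05],[0,0.006,0.12],[0,0.006,0.17],[0,0.006,0.21],[0,0.006,0.24],[0,0.006,0.27],[0,0.006,0.29],[0,0.006,0.31],[0,0.006,0.325],[0,0.006,0.325]],"twist":[[-0.006,0.001,0],[-0.006,0.001,0],[-0.006,0.001,0],[-0.006,0.001,0],[-0.006,0.001,0],[-0.006,0.001,0],[-0.006,0.001,0],[-0.006,0.001,0],[-0.006,0.001,0],[-0.006,0.001,0]]}'
```

```text
time: 19.15
position: [0.6332, 0.1465, 0.0566]
eef_rot: [[0.043, 0.999, 0.003], [0.999, -0.043, 0.0], [0.001, 0.003, -1.0]]
wrist_force: [-1.4, 0.3, -2.4]
width: 0.443
gripper_force: 40.0
```

```bash
python3 -m pendant '{"delta_pos":[[0,0,0.004],[0,0,0.004],[0,0,0.004],[0,0,0.004],[0,0,0.004]],"twist":[[0,0,0],[0,0,0],[0,0,0],[0,0,0],[0,0,0]]}' 52; python3 -m pendant '{"delta_pos":[[0,0,-0.05],[0,0,-0.12],[0,0,-0.25],[0,0,-0.4],[0,0,-0.5],[0,0,-0.5]],"twist":[[0,0,0],[0,0,0],[0,0,0],[0,0,0],[0,0,0],[0,0,0]]}' 88
python3 - <<'E'
from h import *
p=manip.camera("side"); P,u,v=cloud(p); save(p,"s4.png")
Q=P[(abs(P[:,1]-.1465)<.018)&(abs(P[:,0]-.632)<.03)&(P[:,2]>.06)&(P[:,2]<.12)]; print("top",np.percentile(Q[:,2],97),Q.mean(0))
go(.457,.37,.19,7)
E
```

```text
time: 19.65
position: [0.6339, 0.1466, 0.0562]
eef_rot: [[0.043, 0.999, 0.004], [0.999, -0.043, 0.001], [0.001, 0.004, -1.0]]
wrist_force: [-0.1, -0.1, -0.3]
width: 0.592
gripper_force: 0.0
time: 20.25
position: [0.6356, 0.1485, 0.2124]
eef_rot: [[0.043, 0.999, 0.013], [0.999, -0.043, 0.005], [0.006, 0.013, -1.0]]
wrist_force: [0.6, -0.2, 0.1]
width: 1.002
gripper_force: 0.0
top 0.0916968237315344 [0.63112512 0.14792477 0.08411454]
t 20.3 pos [0.6344 0.1474 0.2095] dp [ 0.716 -0.623  0.062] tw [ 0.011 -0.005  0.101] w 88.0 F [-0.9  0.  -0.1]
```

```bash
python3 -m pendant '{"delta_pos":[[0.08,-0.07,0.01],[0.18,-0.16,0.02],[0.28,-0.24,0.03],[0.38,-0.33,0.03],[0.48,-0.42,0.04],[0.58,-0.5,0.05],[0.67,-0.58,0.06],[0.716,-0.623,0.06],[0.716,-0.623,0.06],[0.716,-0.623,0.06]],"twist":[[0,0,0.02],[0,0,0.04],[0,0,0.06],[0.01,0,0.08],[0.011,-0.005,0.1],[0.011,-0.005,0.1],[0.011,-0.005,0.1],[0.011,-0.005,0.1],[0.011,-0.005,0.1],[0.011,-0.005,0.1]]}' 88;  python3 look.py w60.png .466 .3825 .03; python3 -c "
from h import *
go(.466,.3825,.010,7)"
```

```text
time: 21.3
position: [0.456, 0.3678, 0.1868]
eef_rot: [[0.121, 0.993, -0.005], [0.993, -0.121, -0.005], [-0.005, -0.005, -1.0]]
wrist_force: [-0.1, -0.8, 0.8]
width: 0.998
gripper_force: 0.0
top 0.0615 ctr of top [0.4661 0.3822 0.0585]
axle 392 [0.4662 0.3879] ext 0.061 phi 7.5
t 21.35 pos [0.4568 0.3671 0.1868] dp [0.058 0.027 0.589] tw [-0.006  0.007 -0.001] w 87.8 F [ 0.5 -0.2  0.1]
```

View pics/w60.png

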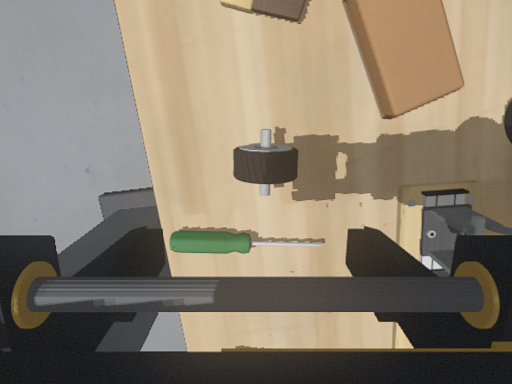

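```bash
python3 -m pendant '{"delta_pos":[[0.06,0.026,0.1],[0.062,0.027,0.25],[0.062,0.027,0.38],[0.062,0.027,0.47],[0.062,0.027,0.54],[0.062,0.027,0.58],[0.062,0.027,0.589],[0.062,0.027,0.589],[0.062,0.027,0.589]],"twist":[[-0.006,0.007,0],[-0.006,0.007,0],[-0.006,0.007,0],[-0.006,0.007,0],[-0.006,0.007,0],[-0.006,0.007,0],[-0.006,0.007,0],[-0.006,0.007,0],[-0.006,0.007,0]]}' 88 && python3 -m pendant '{"delta_pos":[[0,0,0],[0,0,0],[0,0,0],[0,0,0],[0,0,0],[0,0,0],[0,0,0]],"twist":[[0,0,0],[0,0,0],[0,0,0],[0,0,0],[0,0,0],[0,0,0],[0,0,0]]}' 50 40 && python3 -m pendant '{"delta_pos":[[0,0,-0.1],[0,0,-0.22],[0,0,-0.35],[0,0,-0.48],[0,0,-0.5],[0,0,-0.5]],"twist":[[0,0,0],[0,0,0],[0,0,0],[0,0,0],[0,0,0],[0,0,0]]}'; python3 -c "
from h import *
go(.6263,.0045,.17,2.5)"
```

```text
time: 22.25
position: [0.4659, 0.3865, 0.0118]
eef_rot: [[0.122, 0.993, 0.002], [0.993, -0.122, 0.004], [0.004, 0.001, -1.0]]
wrist_force: [-0.4, 0.0, -0.4]
width: 0.997
gripper_force: 0.0
time: 22.95
position: [0.4653, 0.3863, 0.0109]
eef_rot: [[0.121, 0.993, 0.001], [0.993, -0.121, 0.003], [0.003, 0.0, -1.0]]
wrist_force: [0.7, -0.9, 2.5]
width: 0.665
gripper_force: 39.8
time: 23.55
position: [0.4651, 0.3857, 0.1611]
eef_rot: [[0.121, 0.993, 0.001], [0.993, -0.121, 0.003], [0.003, 0.001, -1.0]]
wrist_force: [-0.5, -0.5, -2.9]
width: 0.662
gripper_force: 40.0
t 23.55 pos [0.4651 0.3857 0.1611] dp [-1.196  0.687 -0.033] tw [ 0.001 -0.004 -0.099] w 58.3 F [-0.5 -0.5 -2.9]
```

```bash
python3 -m pendant '{"delta_pos":[[-0.08,0.05,-0.01],[-0.18,0.1,-0.02],[-0.3,0.17,-0.03],[-0.42,0.24,-0.03],[-0.54,0.31,-0.03],[-0.66,0.38,-0.03],[-0.78,0.45,-0.03],[-0.9,0.52,-0.03],[-0.98,0.57,-0.03],[-0.99,0.57,-0.03]],"twist":[[0,0,0],[0,0,-0.02],[0,0,-0.04],[0,0,-0.06],[0,0,-0.08],[0,0,-0.1],[0,0,-0.1],[0,0,-0.1],[0,0,-0.1],[0,0,-0.1]]}'; python3 -c "
from h import *
go(.6263,.0045,.17,2.5)"
```

```text
time: 24.55
position: [0.599, 0.0632, 0.1653]
eef_rot: [[0.051, 0.999, -0.004], [0.999, -0.051, -0.003], [-0.003, -0.004, -1.0]]
wrist_force: [0.4, 0.1, -3.1]
width: 0.666
gripper_force: 40.0
t 24.55 pos [0.599  0.0632 0.1653] dp [-0.191  0.101 -0.016] tw [-0.005  0.004 -0.01 ] w 58.6 F [ 0.4  0.1 -3.1]
```

```bash
python3 -m pendant '{"delta_pos":[[-0.1,0.05,0],[-0.18,0.095,0],[-0.19,0.101,0],[-0.19,0.101,0],[-0.19,0.101,0]],"twist":[[-0.005,0.004,-0.01],[-0.005,0.004,-0.01],[-0.005,0.004,-0.01],[-0.005,0.004,-0.01],[-0.005,0.004,-0.01]]}'; python3 cr.py .0045 .051 c60.png
```

```text
time: 25.05
position: [0.6253, 0.0139, 0.1677]
eef_rot: [[0.033, 0.999, 0.002], [0.999, -0.033, 0.007], [0.007, 0.002, -1.0]]
wrist_force: [0.2, 0.5, -2.0]
width: 0.662
gripper_force: 40.0
[[0.63, 0.222, 0.022], [0.629, 0.003, 0.017], [0.635, 0.22, 0.066], [0.63, 0.147, 0.021], [0.631, 0.08, 0.016]]
[(0.024, 119), (0.027, 136), (0.051, 79)]
t 25.2 pos [0.6259 0.0138 0.1686] dp [-0.033  0.001  0.392] tw [ 0.004 -0.008  0.015] w 58.2 F [ 0.1  0.6 -2.3]
```

View pics/c60.png

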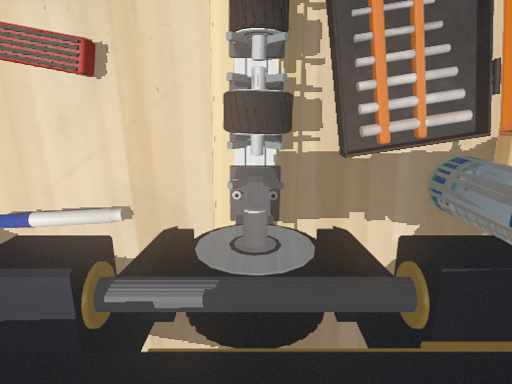

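```bash
python3 -m pendant '{"delta_pos":[[-0.02,0,0],[-0.033,0,0.02],[-0.033,0,0.06],[-0.033,0,0.1],[-0.033,0,0.1],[-0.033,0,0.1]],"twist":[[0.004,-0.008,0.015],[0.004,-0.008,0.015],[0.004,-0.008,0.015],[0.004,-0.008,0.015],[0.004,-0.008,0.015],[0.004,-0.008,0.015]]}'; python3 -c "
from h import *
go(.6263,.0045,.051,2.5)"
```

```text
time: 25.8
position: [0.626, 0.0024, 0.138]
eef_rot: [[0.046, 0.999, -0.001], [0.999, -0.046, -0.0], [-0.0, -0.001, -1.0]]
wrist_force: [-0.2, 0.2, -3.2]
width: 0.664
gripper_force: 40.0
t 25.8 pos [0.626  0.0024 0.138 ] dp [0.007 0.001 0.29 ] tw [-0.001  0.001 -0.003] w 58.5 F [-0.2  0.2 -3.2]
```

```bash
python3 -m pendant '{"delta_pos":[[0.006,0,0.05],[0.006,0,0.1],[0.006,0,0.14],[0.006,0,0.17],[0.006,0,0.2],[0.006,0,0.225],[0.006,0,0.25],[0.006,0,0.27],[0.006,0,0.287],[0.006,0,0.287]],"twist":[[0,0,0],[0,0,0],[0,0,0],[0,0,0],[0,0,0],[0,0,0],[0,0,0],[0,0,0],[0,0,0],[0,0,0]]}'
```

```text
time: 26.8
position: [0.6262, 0.0039, 0.052]
eef_rot: [[0.047, 0.999, -0.0], [0.999, -0.047, -0.001], [-0.001, -0.0, -1.0]]
wrist_force: [0.2, -0.2, -1.6]
width: 0.66
gripper_force: 40.0
```

```bash
python3 -m pendant '{"delta_pos":[[0,0,0.003],[0,0,0.003],[0,0,0.003],[0,0,0.003],[0,0,0.003]],"twist":[[0,0,0],[0,0,0],[0,0,0],[0,0,0],[0,0,0]]}' 72; python3 -m pendant '{"delta_pos":[[0,0,-0.05],[0,0,-0.12],[0,0,-0.25],[0,0,-0.4],[0,0,-0.5],[0,0,-0.5]],"twist":[[0,0,0],[0,0,0],[0,0,0],[0,0,0],[0,0,0],[0,0,0]]}' 88;  python3 -m pendant '{"delta_pos":[[-0.1,-0.1,0],[-0.2,-0.22,0],[-0.3,-0.34,0],[-0.4,-0.46,0],[-0.5,-0.58,0],[-0.5,-0.58,0],[-0.5,-0.58,0]],"twist":[[0,0,0],[0,0,0],[0,0,0],[0,0,0],[0,0,0],[0,0,0],[0,0,0]]}'
python3 - <<'E'
from h import *
for c in ("side","top"):
    p=manip.camera(c); P,u,v=cloud(p); save(p,c+"5.png")
    for y,d in ((.0045,60),(.0775,50),(.1465,40),(.2205,30)):
        x=.6261+.042*y; Q=P[(abs(P[:,1]-y)<.018)&(abs(P[:,0]-x)<.02)&(P[:,2]>.076)&(P[:,2]<.13)]; print(c,d,"top",np.percentile(Q[:,2],97).round(4),"want",.07+d/2000,Q.mean(0).round(3),"dx",(Q[:,0].mean()-x).round(4))
a=cv2.imread("pics/side5.png")[115:300,170:270]; b=cv2.imread("pics/top5.png")[135:185,170:370]
cv2.imwrite("pics/s5c.png",cv2.resize(a,None,fx=3.2,fy=3.2,interpolation=cv2.INTER_CUBIC));cv2.imwrite("pics/t5c.png",cv2.resize(b,None,fx=4,fy=4,interpolation=cv2.INTER_CUBIC))
E
```

```text
time: 27.3
position: [0.6267, 0.004, 0.052]
eef_rot: [[0.047, 0.999, 0.001], [0.999, -0.047, -0.001], [-0.001, 0.001, -1.0]]
wrist_force: [0.3, -0.3, 0.4]
width: 0.815
gripper_force: 0.0
time: 27.9
position: [0.6293, 0.0055, 0.2079]
eef_rot: [[0.047, 0.999, 0.011], [0.999, -0.047, 0.001], [0.002, 0.011, -1.0]]
wrist_force: [-0.3, 0.1, -0.3]
width: 1.003
gripper_force: 0.0
time: 28.6
position: [0.445, -0.1384, 0.2019]
eef_rot: [[0.049, 0.999, 0.001], [0.999, -0.049, -0.001], [-0.001, 0.001, -1.0]]
wrist_force: [1.1, 0.7, -0.3]
width: 0.999
gripper_force: 0.0
side 60 top 0.1017 want 0.1 [0.626 0.007 0.093] dx -0.0007
side 50 top 0.0975 want 0.095 [0.629 0.082 0.09 ] dx -0.0008
side 40 top 0.0924 want 0.09000000000000001 [0.632 0.147 0.086] dx -0.0003
side 30 top 0.0869 want 0.085 [0.636 0.224 0.083] dx 0.0004
top 60 top 0.1012 want 0.1 [0.625 0.002 0.095] dx -0.0009
top 50 top 0.0961 want 0.095 [0.629 0.079 0.09 ] dx -0.0008
top 40 top 0.0907 want 0.09000000000000001 [0.631 0.145 0.085] dx -0.0009
top 30 top 0.0861 want 0.085 [0.635 0.222 0.082] dx 0.0001
```

View pics/s5c.png

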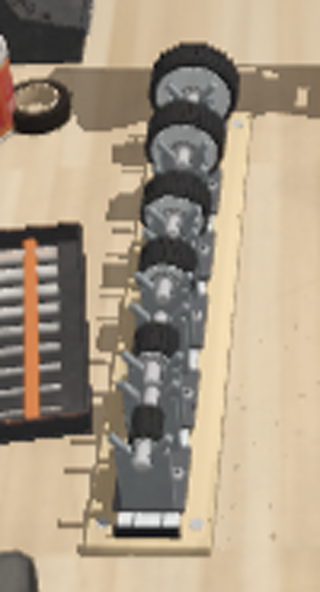

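View pics/t5c.png

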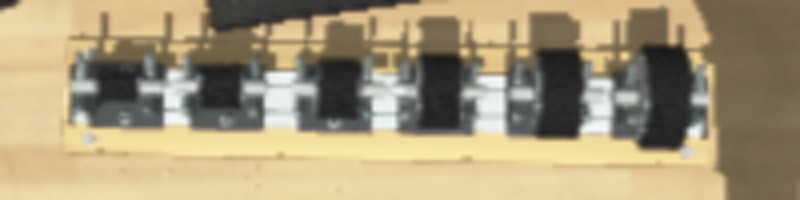

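Both views show six wheels running evenly down from 70 mm to 20 mm. All four tops are within 2.5 mm of the seated height, level in the slots.

```bash
python3 -c "
from plant import manip
print(manip.close_job())"
```

```text
the job is handed in; nothing more can be done
None
```

The four loose wheels (60, 50, 40 and 30 mm) are seated in order between the 70 mm and 20 mm end wheels, which I left in place, and the job was handed in at about 29 s; the hand-in returned no verdict.

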